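Hold down the recessed reset button of the office attendance terminal

ROBOT

A 6-joint arm with a two-finger parallel gripper is mounted at the origin on the work surface. World frame = base frame: x ahead of the robot, y to its left, z up, the work surface at z = 0. Lengths are in mm, angles in rad, forces in N, time in s.
With the tool pointing down it reaches from about 350 to 875 mm from the base axis. Payload 4.2 kg.
Tool frame: the origin (TCP) lies at the very end of the fingers, on their centre line; the grasp point (between the pads) lies 19 mm behind it; z points along the fingers, y is the line along which they close (so a half turn about z gives the same grasp; the last joint's range is limited). The gripper opens to 85 mm and grips with 20 to 120 N. Pads are 22 mm wide; open, the fingers measure 114 mm over their backs; the gripper's body (76 mm by 85 mm) begins 54 mm behind the grasp point. The pads swing forward as they close: fully open they stand 13 mm farther back than shut.
Start: joints at [1.403, 0.385, 0.008, 0, -1.194, -0.259], TCP at [258.691, 568.927, 231.312] pointing down, gripper open.
Joint ranges: [-3.14, 3.14], [-1.21, 2.06], [-1.07, 1.41], [-3.16, 2.05], [-2.99, -0.16], [-3.1, 3.1]. Speed limits (rad/s): [2.79, 2.79, 3.14, 3.14, 3.14, 3.14].

INTERFACE

Orientations are given as a unit quaternion [x, y, z, w].
In Python, from bench import arm, optics gives the robot as it stands. The module is installed in compiled form; this text tells all that it offers.
- The arm moves only by the tool step_arm, never from a script. Its argument "motion" is a list of rows, each an object with "dr": the turn, a rotation vector about the tool's x, y, z in units of 8 degrees (1.0 is 8 degrees), a list of three; "slide": the shift along the tool's x, y, z in mm, a list of three; "jaw": the finger opening in mm, from 0 to 85.4. A call has exactly 8 rows; each row is the pose to reach, as a shift and turn from the pose commanded when the call began, along the tool's axes at that moment; what a row does not reach only later rows make up. A row lasts 1/8 s, in which the tool goes at most 62.5 mm and 10.7 degrees, less where a joint would pass 70% of its speed; a pose out of reach is approached as far as the arm can. A call with a gripper value outside its range is refused whole. The fingers move at their own pace and stop on an object; the grip force is fixed at half the most. Time passes only in rows, so rows that repeat a pose let the fingers close, or fill a call up. It gives the time, the measured TCP pose, the force, the opening and the grip force at its end, in the units of the state.
- arm.read_state(): the state, without advancing time (a new reading comes with each control period).
- optics.get_image(name): name is "side" or "top" or "wrist"; returns the picture (400x640x3 uint8, blue, green, red); there is no depth.
- optics.camera_info(name): a dict with "camera_matrix" (3x3 intrinsics, pixels), "view" (4x4, takes a point from world to camera coordinates); the wrist camera has in their place "T_tool_cam" (4x4, takes a point from camera to tool coordinates, whose origin is the TCP and whose axes are the flange's). Camera axes: x right, y up, looking along -z (the intrinsics and any distortion apply to the point x, -y, -z); pixel columns grow to the right and rows downward; lengths in mm; the calibration is good to about 2 mm. A picture is of the moment at which its call begins: read the wrist's pose just before it. camera_info takes no time and is no camera call.
- arm.job_done(): hands the job in; it is judged then, once.
The state is a dict: "clock": time; "joints": joint angles; "joint_vel": joint speeds; "joint_efforts": joint torques, N m; "position": TCP position; "ee_rot": TCP orientation; "contact_force": force on the tool from outside, world axes, zero at the start; "wrist_torque": the same for the moment, N m; "gripper_width": finger opening in mm; "grasp_force": force on a finger pad.
Only numpy, scipy, OpenCV 4.12 (cv2) and the standard library are available. Lean on these libraries where they do the work, as an engineer would, in place of code of your own. Each camera call takes 0.05 s, during which the arm holds its last target. There are 200 camera calls.

TASK

Take the blue-handled reset stylus up and off its hook, reach its steel tip down through the round hole in the yellow service panel of the attendance terminal, and push the recessed red button all the way down. Finish while still gripping the stylus and holding the button down; do not let go. Leave everything else on the desk where it is.

Things in the scene. Friction and masses are not known exactly. Their poses are not given: they have to be found in the camera images.
- stylus_grip (a point): Centre of the stylus's solid blue grip block, 18 mm (x) by 22 mm (y) by 50 mm high, the tool's top. On the tool's axis, 25 mm below its top, 25 mm above its window (see stylus), 151 mm above the tip. As it hangs, its axes agree with the hook stand's. Grip it across y, from above.
- stylus_tip (a point): Tip of the stylus's steel rod, on its axis, 151 mm below stylus_grip. Rod 8 mm thick, bare for 80 mm, blunt end.
- stylus: Reset stylus on the hook: 176 mm long, about 80 g, hanging upright. Origin at the tip, z up to the grip. From the bottom: steel rod 80 mm; blue loop = a window right through along the tool's x, 14 mm wide (y), 40 mm high (z 86 to 126 mm), side bars 4 mm, bottom bar 6 mm; then the blue grip block. The hook's arm passes through the window and carries its top edge.
- hook_arm (a point): Point on the centre line of the hook's level arm where the stylus hangs, 160 mm above the desk. The arm is a 6 mm bar along the stand's x, joining at +x (55 mm off) a 12 mm post no taller than the arm. Its free end, at -x, turns up 25 to 34 mm from here and rises 10 mm above the arm's top. Axes as the stand's.
- hook_stand: Hook stand, fixed to the desk, left or right, turned up to 0.5 rad; steel foot 120 by 90 by 8 mm. Origin on the desk below hook_arm, z up, hook's free end to -x. To unhook the stylus: raise it about 20 mm (over 12 mm to pass the upturned end, under 32 mm as the window's bottom meets the arm), then draw it 60 mm or more along the stand's -x.
- well_mouth (a point): Centre of the mouth of the round service well in the terminal's top, 70 mm above the desk: a vertical hole 18 mm wide in a yellow 50 mm square insert. At its bottom, 24 mm below this mouth, is the top of the red reset button, 15 mm across.
- terminal: Attendance terminal lying flat, with its button; fixed to the desk, left or right, turned up to 0.5 rad. White box with keypad and screen, 150 (x) by 200 (y) by 68 mm high. Origin at the centre of its underside; well_mouth lies at x -30, y +60, z +70 mm from it.
- reset_button (a joint): How far the recessed reset button is pushed down, in m: 0 up, 0.008 at its stop. It starts to move at about 2 N and needs about 5 N at its stop; it springs back when let go.
- stamp: Bystander: wooden stamp, 38 mm wide, 58 mm tall, origin under its centre.
- eraser: Bystander: eraser, 50 by 22 by 13 mm, origin under its centre.
- mug: Bystander: white mug, 80 mm wide, 95 mm tall, origin under its centre.
- stapler: Bystander: red stapler, 150 by 36 by 48 mm, origin under its centre.
- tape_roll: Bystander: roll of clear tape lying flat, 90 mm wide, 24 mm high, origin under its centre.
- hole_punch: Bystander: steel hole punch, 110 by 105 by 54 mm, origin under its centre.
- note_block: Bystander: block of yellow notes, 76 by 76 by 35 mm, origin under its centre.

How it is judged (in metres and radians):
On the way, in this order (a step that is already met when the one before it is completed fails the run):
1. the stylus is lifted off the hook and carried clear of it in the gripper (contact force between the fingers and stylus above 1 N and not (contact force between stylus and hook_stand above 0.02 N) and horizontal distance between stylus_grip and hook_arm above 0.055 m and height (world z) of stylus_tip above 0.04 m), for 0.2 s.
2. the stylus tip is in the well and holds the button down for a second (horizontal distance between stylus_tip and well_mouth below 0.009 m and z of stylus_tip in the frame of well_mouth below -0.027 m and value of joint reset_button above 0.005 m and contact force between stylus and terminal above 1 N and contact force between the fingers and stylus above 1 N and not (contact force between stylus and hook_stand above 0.02 N)), for 1 s.
At the end, for the whole second after the job is handed in: The stylus, still gripped by the fingers (over 1 N) and off the hook, stands still in the well within 20 degrees of upright, its tip within 9 mm of the well's axis and at least 27 mm below the mouth, pushing the button at least 5 mm down (of 8); every bystander is within 30 mm of where it started (all of step 2 and angle between stylus's own z axis and vertical below 0.35 rad and linear speed of stylus below 0.03 m/s and distance of each of stamp, eraser, mug, stapler, tape_roll, hole_punch, note_block from where it was at the start of the episode below 0.03 m); the arm keeps its last pose, push and grip.
It fails at once if a bystander is pushed away by more than 30 mm or tipped over (distance of any of stamp, eraser, mug, stapler, tape_roll, hole_punch, note_block from where it was at the start of the episode above 0.03 m or angle between any of stamp, eraser, mug, stapler, tape_roll, hole_punch, note_block's own z axis and vertical above 0.6 rad).
It also fails if it takes over 54 s, if anything falls off the work surface, if the arm or the gripper's body presses on something with over 40 N, if the wrist force passes 120 N, or if a joint passes its speed limit or range.

## Working session

There is one attempt and no reset: what is moved stays moved. The work goes in short steps, Python scripts to look and compute and a tool call to move; the robot and the scene stay as the last step left them, time stands still between calls to the robot, and variables do not carry over. Pictures are saved under pics/ and viewed, at most 10 in all, crops included, and the job is handed in when it is done.

Besides the shell and the picture viewer there is one more tool, called after "Request:" as name(argument=value, ...), one argument or row to a line, values as JSON. step_arm: Moves the arm, as the interface text tells. Its arguments: {"type":"object","properties":{"motion":{"type":"array","items":{"type":"object","properties":{"dr":{"type":"array","items":{"type":"number"}},"slide":{"type":"array","items":{"type":"number"}},"jaw":{"type":"number"}}}}},"required":["motion"]}

```bash
mkdir -p pics; python3 - <<'E'
from bench import arm, optics
import cv2,numpy as np
np.set_printoptions(precision=4,suppress=True)
for n in ("side","top"):
    cv2.imwrite(f"pics/{n}0.png",optics.get_image(n))
    print(n,optics.camera_info(n))
print(optics.camera_info("wrist")); print(arm.read_state())
E
```

```text
side {'camera_matrix': array([[489.1326,   0.    , 327.3291],
       [  0.    , 489.1326, 202.4568],
       [  0.    ,   0.    ,   1.    ]]), 'view': array([[    0.9766,    -0.215 ,     0.0095,  -554.7897],
       [    0.1502,     0.7127,     0.6851,  -176.2115],
       [   -0.1541,    -0.6677,     0.7283, -1514.3673],
       [    0.    ,     0.    ,     0.    ,     1.    ]])}
top {'camera_matrix': array([[467.1894,   0.    , 319.616 ],
       [  0.    , 467.1894, 196.1045],
       [  0.    ,   0.    ,   1.    ]]), 'view': array([[   -0.0018,    -1.    ,    -0.0009,   -12.1337],
       [    0.9988,    -0.0019,     0.0487,  -560.9906],
       [   -0.0487,    -0.0008,     0.9988, -1904.1716],
       [    0.    ,     0.    ,     0.    ,     1.    ]])}
{'camera_matrix': array([[314.7744,   0.    , 320.4616],
       [  0.    , 314.7744, 199.1264],
       [  0.    ,   0.    ,   1.    ]]), 'T_tool_cam': array([[   0.0005,    0.9535,    0.3014,   77.5274],
       [   1.    ,   -0.0003,   -0.0008,   -0.3782],
       [  -0.0007,    0.3014,   -0.9535, -141.9073],
       [   0.    ,    0.    ,    0.    ,    1.    ]])}
{'clock': 0.1, 'joints': array([ 1.4026,  0.3855,  0.0068, -0.0004, -1.194 , -0.2586]), 'joint_vel': array([-0.0014, -0.0025,  0.0023,  0.0013,  0.0008,  0.0004]), 'joint_efforts': array([ -0.0004, -39.3321,  18.8928,   4.198 ,  -0.0026,  -0.    ]), 'position': array([258.501 , 568.4699, 230.3396]), 'ee_rot': array([ 0.9773, -0.2118, -0.0001,  0.001 ]), 'contact_force': array([ 0.232 ,  0.46  , -0.3555]), 'wrist_torque': array([-0.0332, -0.0082,  0.0181]), 'grasp_force': 0.0, 'gripper_width': 85.34375253085202}
```

View pics/side0.png

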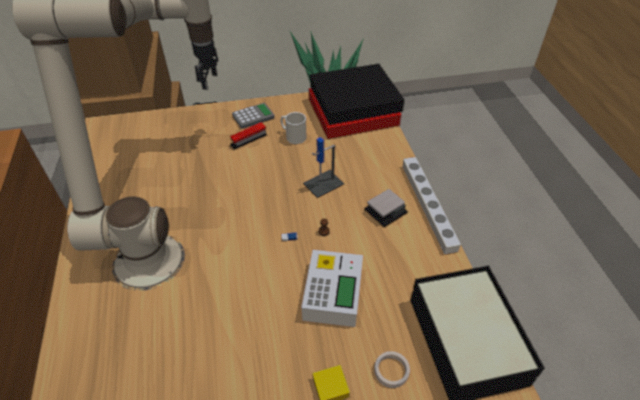

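View pics/top0.png

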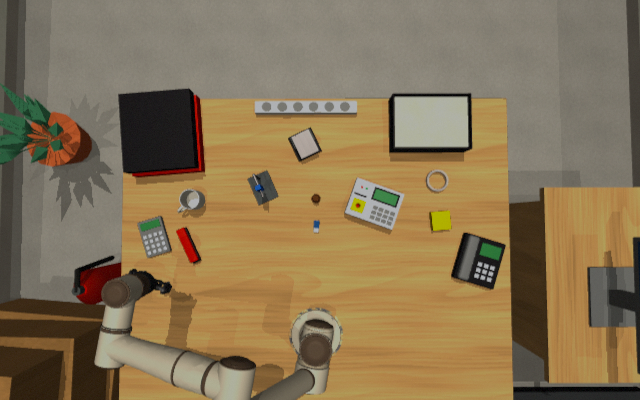

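The stand is near (263,187) in the top view and the well near (358,205). In the side view the stylus is near (320,150) and the well near (326,262). I'll enlarge both areas.

```bash
python3 - <<'E'
import cv2,numpy as np
def c(n,x,y,w,h,s): return cv2.resize(cv2.imread(f"pics/{n}0.png")[y:y+h,x:x+w],None,fx=s,fy=s,interpolation=cv2.INTER_CUBIC)
a=np.hstack([c("top",238,162,50,50,8),c("top",340,172,50,50,8)])
b=np.hstack([c("side",298,133,50,25,8)*0+c("side",298,133,50,25,8),c("side",300,248,50,25,8)])
b=c("side",295,130,64,67,0) if 0 else b
cv2.imwrite("pics/crop1.png",np.vstack([a,b]))
cv2.imwrite("pics/crop2.png",c("side",295,130,60,70,8))
E
```

```text
(no output)
```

View pics/crop1.png

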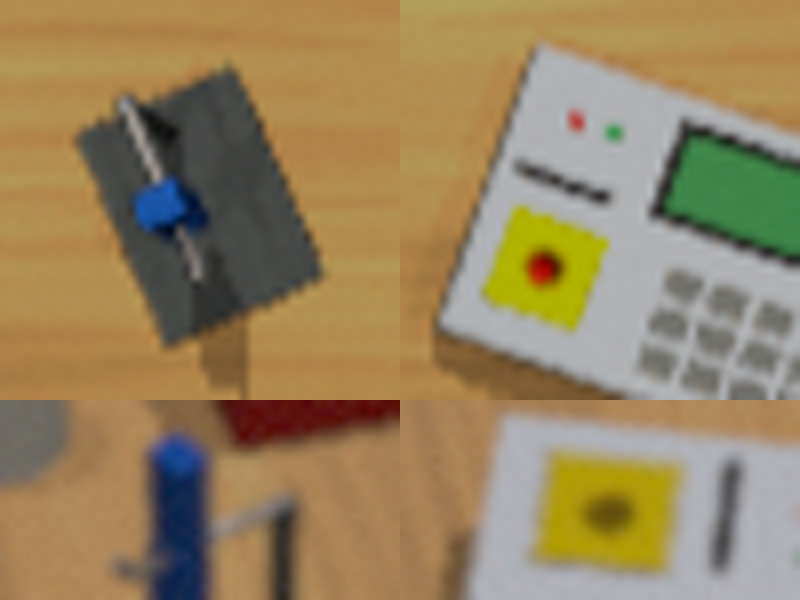

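View pics/crop2.png

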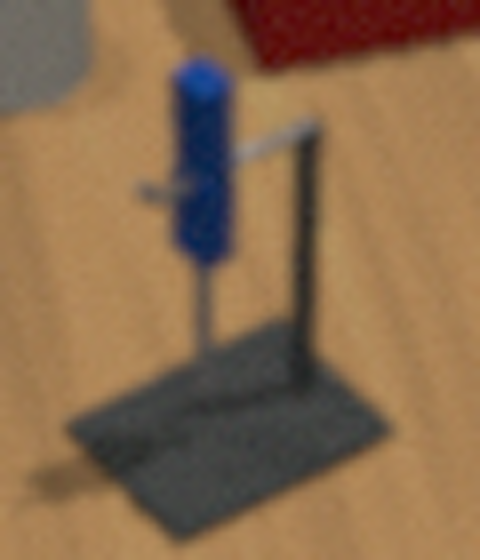

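The top crop shows the grip top at about (160,205), with the arm running from the post (127,100) to its free end (198,275). The insert corners are clear in both views. Next I'll compute positions.

```bash
cat > h.py <<'E'
from bench import arm, optics
import numpy as np
from scipy.spatial.transform import Rotation as R
np.set_printoptions(precision=3,suppress=True)
def ray(K,V,uv,z):
    "intersect pixel rays with the plane at height z; V world->cam"
    C=np.linalg.inv(V); o=C[:3,3]
    uv=np.atleast_2d(uv).astype(float)
    d=np.c_[(uv[:,0]-K[0,2])/K[0,0],-(uv[:,1]-K[1,2])/K[1,1],-np.ones(len(uv))]@C[:3,:3].T
    return o+d*((z-o[2])/d[:,2])[:,None]
def fix(n,uv,z):
    c=optics.camera_info(n); return ray(c["camera_matrix"],c["view"],uv,z)
def wrist(uv,z,st):
    c=optics.camera_info("wrist"); T=np.eye(4); T[:3,:3]=R.from_quat(st["ee_rot"]).as_matrix(); T[:3,3]=st["position"]
    return ray(c["camera_matrix"],np.linalg.inv(T@c["T_tool_cam"]),uv,z)
def tool(p,st): return R.from_quat(st["ee_rot"]).inv().apply(np.array(p)-st["position"])
E
python3 - <<'E'
from h import *
def cr(p,o): return (np.array(p)+.5)/8-.5+np.array(o)
T=(238,162)
print("grip top",fix("top",cr([160,205],T),213),fix("side",cr([202,75],(295,130)),213))
a=fix("top",cr([127,100],T),163);b=fix("top",cr([198,275],T),170)
print("post,end top",a,b)
a2=fix("side",cr([310,127],(295,130)),163);b2=fix("side",cr([148,188],(295,130)),170);print("side",a2,b2)
for p,q in((a,b),(a2,b2)): d=(p-q)[0]; print(np.linalg.norm(d[:2]),np.arctan2(d[1],d[0]))
ft=np.array([[80,140],[230,67],[322,272],[168,347]])
f=fix("top",cr(ft,T),8);print("foot",f,f.mean(0),np.linalg.norm(np.diff(f,axis=0),axis=1))
fs=fix("side",cr([[68,430],[285,320],[390,430],[180,540]],(295,130)),8);print(fs,fs.mean(0))
for q in(f,fs):
  for i in range(4): d=q[(i+1)%4]-q[i];print(np.arctan2(d[1],d[0])%(np.pi/2),end=' ')
w=fix("top",cr([[117,207],[207,240],[177,330],[83,300]],(340,172)),70)
w2=fix("side",cr([[150,52],[285,62],[268,170],[135,158]],(300,248)),70)
print("\nwell",w.mean(0),w2.mean(0))
for q in(w,w2):
  for i in range(4): d=q[(i+1)%4]-q[i];print(np.arctan2(d[1],d[0])%(np.pi/2),np.linalg.norm(d))
st=arm.read_state();print(R.from_quat(st["ee_rot"]).as_matrix())
E
```

```text
grip top [[584.545 215.076 213.   ]] [[586.871 208.219 213.   ]]
post,end top [[637.887 237.654 163.   ]] [[554.38  202.767 170.   ]]
side [[636.696 225.228 163.   ]] [[560.993 193.082 170.   ]]
90.5015902753497 0.3957271169253647
82.24578893199158 0.40155538923806905
foot [[632.182 283.928   8.   ]
 [669.823 206.717   8.   ]
 [563.8   158.964   8.   ]
 [525.332 238.064   8.   ]] [597.784 221.918   8.   ] [ 85.898 116.281  87.958]
[[528.884 223.56    8.   ]
 [638.993 273.707   8.   ]
 [669.026 194.124   8.   ]
 [563.958 146.859   8.   ]] [600.215 209.562   8.   ]
0.4535999354846969 0.4231895166675548 0.4526372371829215 0.40546223267228737 0.4273579352013064 0.36085348138787676 0.4227331179888312 0.4289004007654116 
well [ 521.631 -165.18    70.   ] [ 524.847 -171.956   70.   ]
1.2166994969960705 47.658640890943495
1.243131390582041 47.255532911823074
1.2597588429810562 49.00483793139529
1.215648479129769 49.348517976361464
1.2690979948597905 50.07254629141789
1.2177323840495562 49.04829395006835
1.2513134979443308 48.29582775308227
1.2538485607541336 48.1303274370838
[[ 0.91  -0.414 -0.001]
 [-0.414 -0.91  -0.002]
 [ 0.     0.002 -1.   ]]
```

Request:
step_arm(
  motion=[
    {"slide": [40, 17, -20], "dr": [0, 0, -0.5], "jaw": 85},
    {"slide": [100, 42, -35], "dr": [0, 0, -1.3], "jaw": 85},
    {"slide": [160, 68, -40], "dr": [0, 0, -2.1], "jaw": 85},
    {"slide": [220, 93, -40], "dr": [0, 0, -2.9], "jaw": 85},
    {"slide": [280, 119, -40], "dr": [0, 0, -3.8], "jaw": 85},
    {"slide": [340, 144, -40], "dr": [0, 0, -4.6], "jaw": 85},
    {"slide": [395, 168, -40], "dr": [0, 0, -5.4], "jaw": 85},
    {"slide": [446, 189, -40], "dr": [0, 0, -6.05], "jaw": 85},
  ],
)

```text
clock: 1.1
position: [583.8, 214.4, 270.9]
ee_rot: [0.978, 0.209, -0.0, 0.0]
contact_force: [-0.1, 0.4, 0.7]
gripper_width: 85.3
grasp_force: 0.0
```

```bash
python3 - <<'E'
from h import *
import cv2,pickle
st=arm.read_state(); im=optics.get_image("wrist")
pickle.dump(st,open("st1.pkl","wb"))
print(st); cv2.imwrite("pics/w1.png",im)
E
```

```text
{'clock': 1.1, 'joints': array([ 0.612,  0.357,  0.065, -0.   , -1.28 ,  1.38 ]), 'joint_vel': array([-0.841,  0.31 ,  0.449,  0.003, -0.137,  1.549]), 'joint_efforts': array([  2.063, -40.882,  18.073,   4.246,  -0.03 ,  -1.006]), 'position': array([583.756, 214.418, 270.937]), 'ee_rot': array([ 0.978,  0.209, -0.   ,  0.   ]), 'contact_force': array([-0.113,  0.39 ,  0.728]), 'wrist_torque': array([ 0.091, -0.085,  0.041]), 'grasp_force': 0.0, 'gripper_width': 85.33551432416562}
```

View pics/w1.png

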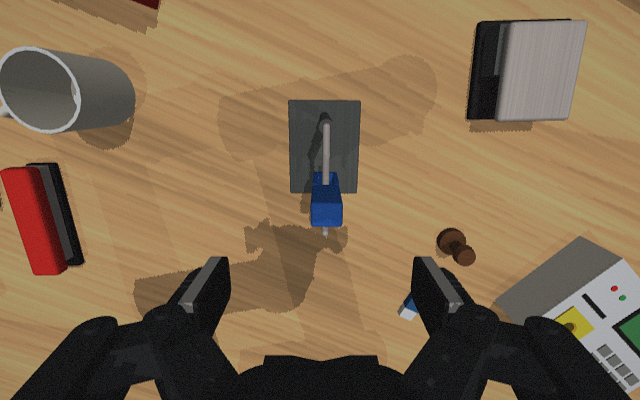

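The block is right of the jaw midline at about (327,212), but the arm was still moving in that frame. I'll take a still frame and a crop.

```bash
python3 - <<'E'
from h import *
import cv2,pickle
for i in range(3):
    st=arm.read_state(); im=optics.get_image("wrist")
pickle.dump(st,open("st1.pkl","wb"))
print(st["position"],st["ee_rot"],st["joint_vel"])
cv2.imwrite("pics/w2.png",cv2.resize(im[160:250,280:380],None,fx=6,fy=6,interpolation=cv2.INTER_CUBIC))
E
```

```text
[584.15  213.359 269.986] [ 0.979  0.205 -0.001  0.   ] [ 0.06  -0.019 -0.019 -0.008  0.002 -0.022]
```

View pics/w2.png

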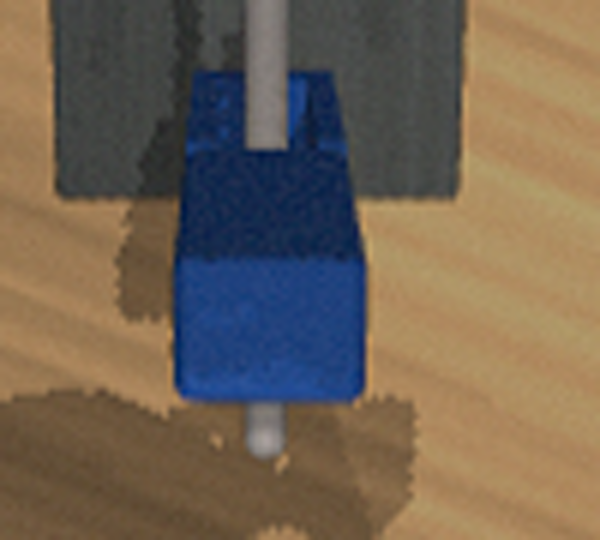

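The top face spans (174–367, 258–401) in the crop, which puts its centre at pixel (325,215). It is square to the image, so the yaw is good.

```bash
python3 - <<'E'
from h import *
import pickle
st=pickle.load(open("st1.pkl","rb"))
c=lambda p:(np.array(p)+.5)/6-.5+np.array([280,160])
q=wrist(c([[174,258],[367,258],[367,401],[174,401],[270.5,329.5]]),213,st);print(q)
t=tool(q,st);print(t,t[2]-t[0])
a=wrist(c([[266,75],[266,150]]),163,st);d=a[0]-a[1];print("arm yaw",np.arctan2(d[1],d[0]),"tool yaw",R.from_quat(st["ee_rot"]).as_euler("zyx"),arm.read_state()["position"])
E
```

```text
[[592.187 225.346 213.   ]
 [600.771 205.748 213.   ]
 [585.231 198.567 213.   ]
 [576.436 218.653 213.   ]
 [588.752 212.122 213.   ]]
[[12.293 -7.769 56.958]
 [12.293 13.626 56.963]
 [-4.822 13.97  57.   ]
 [-4.82  -7.957 56.994]
 [ 3.841  2.966 56.979]] [-17.115  21.738   0.042]
arm yaw 0.41662150205892495 tool yaw [-0.413 -0.002  3.141] [583.214 214.758 270.255]
```

Request:
step_arm(
  motion=[
    {"slide": [2, 1.5, 14], "dr": [0, 0, 0], "jaw": 85},
    {"slide": [3.8, 2.5, 32], "dr": [0, 0, 0], "jaw": 85},
    {"slide": [3.8, 2.5, 50], "dr": [0, 0, 0], "jaw": 85},
    {"slide": [3.8, 2.5, 68], "dr": [0, 0, 0], "jaw": 85},
    {"slide": [3.8, 2.5, 82], "dr": [0, 0, 0], "jaw": 85},
    {"slide": [3.8, 2.5, 90], "dr": [0, 0, 0], "jaw": 85},
    {"slide": [3.8, 2.5, 95], "dr": [0, 0, 0], "jaw": 85},
    {"slide": [3.8, 2.5, 95], "dr": [0, 0, 0], "jaw": 60},
  ],
)

```text
clock: 2.3
position: [587.3, 215.5, 176.3]
ee_rot: [0.978, 0.208, 0.0, 0.0]
contact_force: [0.4, -0.1, -0.3]
gripper_width: 69.5
grasp_force: 0.0
```

```bash
python3 - <<'E'
from h import *
import cv2
for i in range(3): st=arm.read_state(); im=optics.get_image("wrist"); print(st["position"])
print(st["contact_force"],st["gripper_width"],tool([588.75,212.1,188],st),R.from_quat(st["ee_rot"]).as_euler("zyx"))
cv2.imwrite("pics/w3.png",im)
E
```

```text
[587.334 215.463 176.283]
[587.568 215.474 176.687]
[587.669 215.481 176.867]
[ 0.204  0.669 -0.894] 60.58427728346177 [ -0.372   3.528 -11.133] [-0.418  0.001 -3.141]
```

View pics/w3.png

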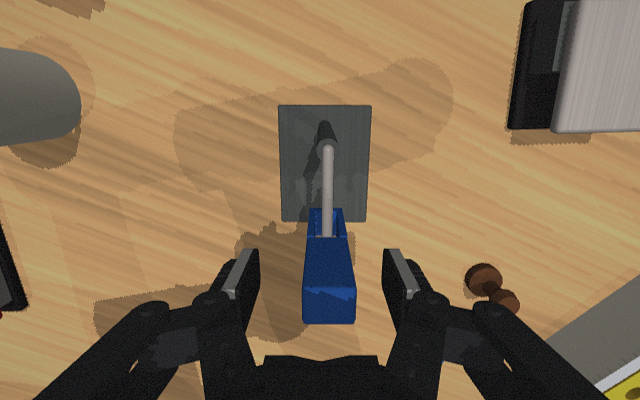

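The block centre is at column 329.5 and the jaw centre at 320.5, so the block is 3.5 mm along +y, matching the calculation. I'll correct that and close.

Request:
step_arm(
  motion=[
    {"slide": [-0.3, 3.5, 2], "dr": [0, 0, 0], "jaw": 60},
    {"slide": [-0.3, 3.5, 3], "dr": [0, 0, 0], "jaw": 40},
    {"slide": [-0.3, 3.5, 3], "dr": [0, 0, 0], "jaw": 28},
    {"slide": [-0.3, 3.5, 3], "dr": [0, 0, 0], "jaw": 15},
    {"slide": [-0.3, 3.5, 3], "dr": [0, 0, 0], "jaw": 5},
    {"slide": [-0.3, 3.5, 3], "dr": [0, 0, 0], "jaw": 0},
    {"slide": [-0.3, 3.5, 3], "dr": [0, 0, 0], "jaw": 0},
    {"slide": [-0.3, 3.5, 3], "dr": [0, 0, 0], "jaw": 0},
  ],
)

```text
clock: 3.45
position: [588.6, 212.0, 173.4]
ee_rot: [0.978, 0.207, 0.0, 0.0]
contact_force: [0.9, 0.1, 0.5]
gripper_width: 21.2
grasp_force: 58.5
```

```bash
python3 -c "
from h import *
st=arm.read_state();print(st['position'],R.from_quat(st['ee_rot']).as_euler('zyx'),st['gripper_width'],st['grasp_force'],st['contact_force'])"
```

```text
[588.55  212.043 173.407] [-0.418  0.    -3.142] 21.202671010874322 58.546929359436035 [0.942 0.083 0.45 ]
```

Gripped. Now lift 21 mm and draw back along -x.

Request:
step_arm(
  motion=[
    {"slide": [0, 0, -8], "dr": [0, 0, 0], "jaw": 0},
    {"slide": [0, 0, -16], "dr": [0, 0, 0], "jaw": 0},
    {"slide": [0, 0, -21], "dr": [0, 0, 0], "jaw": 0},
    {"slide": [0, 0, -21], "dr": [0, 0, 0], "jaw": 0},
    {"slide": [0, 0, -21], "dr": [0, 0, 0], "jaw": 0},
    {"slide": [-8, 0, -21], "dr": [0, 0, 0], "jaw": 0},
    {"slide": [-20, 0, -21], "dr": [0, 0, 0], "jaw": 0},
    {"slide": [-32, 0, -21], "dr": [0, 0, 0], "jaw": 0},
  ],
)

```text
clock: 4.45
position: [558.2, 198.5, 194.2]
ee_rot: [0.978, 0.207, -0.0, 0.0]
contact_force: [-1.2, -0.5, -1.4]
gripper_width: 21.1
grasp_force: 58.6
```

Request:
step_arm(
  motion=[
    {"slide": [-12, 0, 0], "dr": [0, 0, 0], "jaw": 0},
    {"slide": [-26, 0, 0], "dr": [0, 0, 0], "jaw": 0},
    {"slide": [-40, 0, 0], "dr": [0, 0, 0], "jaw": 0},
    {"slide": [-54, 0, 0], "dr": [0, 0, 0], "jaw": 0},
    {"slide": [-60, 0, 0], "dr": [0, 0, 0], "jaw": 0},
    {"slide": [-60, 0, -10], "dr": [0, 0, 0], "jaw": 0},
    {"slide": [-60, 0, -25], "dr": [0, 0, 0], "jaw": 0},
    {"slide": [-60, 0, -40], "dr": [0, 0, 0], "jaw": 0},
  ],
)

```text
clock: 5.45
position: [505.1, 175.0, 235.9]
ee_rot: [0.978, 0.207, 0.001, -0.0]
contact_force: [0.6, -0.4, -0.7]
gripper_width: 21.1
grasp_force: 58.6
```

```bash
python3 -c "
from h import *
import cv2
for i in range(4): st=arm.read_state(); im=optics.get_image('side')
cv2.imwrite('pics/s2.png',cv2.resize(im[90:290,240:400],None,fx=3.0,fy=3.0,interpolation=cv2.INTER_CUBIC))
print(st['position'],R.from_quat(st['ee_rot']).as_euler('zyx'),st['gripper_width'],st['grasp_force'],st['contact_force'],st['wrist_torque'])
print('well',tool([523.2,-168.6,70],st))"
```

```text
[505.109 175.183 235.664] [-0.418  0.002 -3.14 ] 21.72372290295026 58.60279083251953 [-0.192  0.017 -1.151] [-0.013  0.031  0.013]
well [-123.463  321.641  165.114]
```

View pics/s2.png

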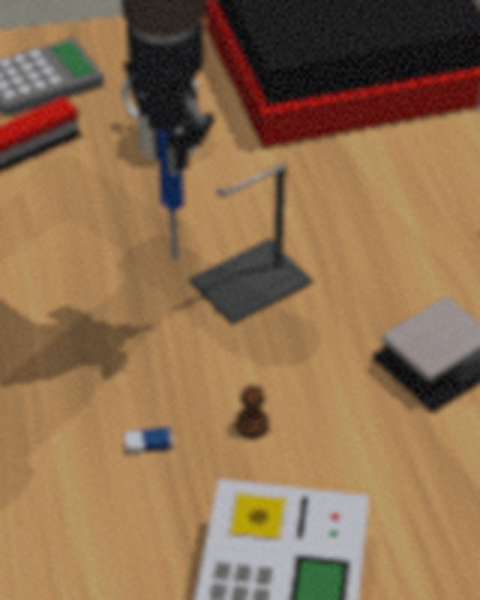

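The stylus hangs upright in the jaws, off the hook, with its tip around z 99. Next I'll carry it above the well.

Request:
step_arm(
  motion=[
    {"slide": [-10, 26, 0], "dr": [0, 0, 0], "jaw": 0},
    {"slide": [-29, 76, 0], "dr": [0, 0, 0], "jaw": 0},
    {"slide": [-48, 128, 0], "dr": [0, 0, 0], "jaw": 0},
    {"slide": [-67, 178, 0], "dr": [0, 0, 0], "jaw": 0},
    {"slide": [-86, 228, 0], "dr": [0, 0, 0], "jaw": 0},
    {"slide": [-105, 278, 0], "dr": [0, 0, 0], "jaw": 0},
    {"slide": [-117, 310, 0], "dr": [0, 0, 0], "jaw": 0},
    {"slide": [-122, 322, 0], "dr": [0, 0, 0], "jaw": 0},
  ],
)

```text
clock: 6.65
position: [523.1, -170.8, 233.3]
ee_rot: [0.979, 0.206, -0.001, -0.0]
contact_force: [0.2, 0.4, -0.4]
gripper_width: 21.4
grasp_force: 58.9
```

Request:
step_arm(
  motion=[
    {"slide": [0, 0, 2], "dr": [0, 0, 0], "jaw": 0},
    {"slide": [0, 0, 5], "dr": [0, 0, 0], "jaw": 0},
    {"slide": [0, 0, 9], "dr": [0, 0, 0], "jaw": 0},
    {"slide": [0, 0, 12], "dr": [0, 0, 0], "jaw": 0},
    {"slide": [0, 0, 12], "dr": [0, 0, 0], "jaw": 0},
    {"slide": [0, 0, 12], "dr": [0, 0, 0], "jaw": 0},
    {"slide": [0, 0, 12], "dr": [0, 0, 0], "jaw": 0},
    {"slide": [0, 0, 12], "dr": [0, 0, 0], "jaw": 0},
  ],
)

```text
clock: 7.65
position: [523.6, -169.1, 222.4]
ee_rot: [0.978, 0.207, 0.0, 0.0]
contact_force: [0.9, -0.8, -1.4]
gripper_width: 21.1
grasp_force: 58.9
```

```bash
python3 - <<'E'
from h import *
import cv2,pickle
st=arm.read_state(); im=optics.get_image('wrist')
pickle.dump(st,open('st2.pkl','wb'));print(st['position'],R.from_quat(st['ee_rot']).as_euler('zyx'),st['joint_vel'],st['contact_force'],st['grasp_force'])
cv2.imwrite('pics/w4full.png',im)
cv2.imwrite('pics/w4.png',cv2.resize(im[130:260,250:390],None,fx=4.5,fy=4.5,interpolation=cv2.INTER_CUBIC))
E
```

```text
[ 523.63  -169.126  222.415] [-0.418  0.    -3.142] [ 0.     0.001 -0.001  0.001 -0.001  0.002] [ 0.91  -0.752 -1.357] 58.87032687664032
```

View pics/w4.png

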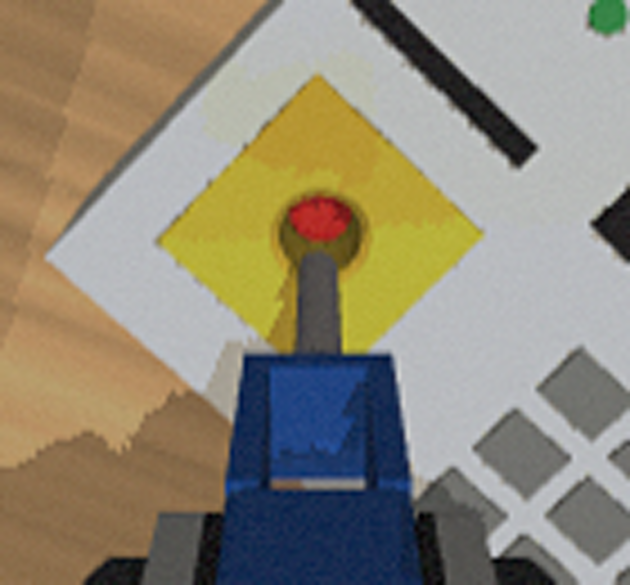

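The rod end's +x edge is at (319,250), the well centre at (320,237), and the insert's side corners at (157,241) and (484,234). Now to compute the tip and the well in the tool frame.

```bash
python3 - <<'E'
from h import *
import pickle
st=pickle.load(open('st2.pkl','rb'))
c=lambda p:(np.array(p)+.5)/4.5-.5+np.array([250,130])
w=wrist(c([[320,237],[157,241],[484,234],[318,75]]),70,st);t=tool(w,st);print(w,t,np.linalg.norm(t[2]-t[1]),(t[1]+t[2])/2)
print("tip far edge",tool(wrist(c([319,250]),st["position"][2]-136.4,st),st))
E
```

```text
[[ 525.22  -168.975   70.   ]
 [ 510.217 -137.382   70.   ]
 [ 540.088 -200.814   70.   ]
 [ 556.65  -154.539   70.   ]] [[  1.488   0.498 152.415]
 [  0.596 -34.465 152.413]
 [  2.157  35.631 152.418]
 [ 36.072   0.058 152.421]] 70.11291802450849 [  1.377   0.583 152.415]
tip far edge [[  2.912   0.262 136.401]]
```

Request:
step_arm(
  motion=[
    {"slide": [1, 0.2, 0], "dr": [0, 0, 0], "jaw": 0},
    {"slide": [2, 0.3, 0], "dr": [0, 0, 0], "jaw": 0},
    {"slide": [2, 0.3, 6], "dr": [0, 0, 0], "jaw": 0},
    {"slide": [2, 0.3, 14], "dr": [0, 0, 0], "jaw": 0},
    {"slide": [2, 0.3, 22], "dr": [0, 0, 0], "jaw": 0},
    {"slide": [2, 0.3, 30], "dr": [0, 0, 0], "jaw": 0},
    {"slide": [2, 0.3, 36], "dr": [0, 0, 0], "jaw": 0},
    {"slide": [2, 0.3, 36], "dr": [0, 0, 0], "jaw": 0},
  ],
)

```text
clock: 8.7
position: [525.2, -168.5, 185.7]
ee_rot: [0.978, 0.207, -0.001, -0.0]
contact_force: [0.2, 0.8, -0.4]
gripper_width: 21.3
grasp_force: 58.9
```

Request:
step_arm(
  motion=[
    {"slide": [0, 0, 2], "dr": [0, 0, 0], "jaw": 0},
    {"slide": [0, 0, 4], "dr": [0, 0, 0], "jaw": 0},
    {"slide": [0, 0, 6], "dr": [0, 0, 0], "jaw": 0},
    {"slide": [0, 0, 8], "dr": [0, 0, 0], "jaw": 0},
    {"slide": [0, 0, 8], "dr": [0, 0, 0], "jaw": 0},
    {"slide": [0, 0, 8], "dr": [0, 0, 0], "jaw": 0},
    {"slide": [0, 0, 8], "dr": [0, 0, 0], "jaw": 0},
    {"slide": [0, 0, 8], "dr": [0, 0, 0], "jaw": 0},
  ],
)

```text
clock: 9.7
position: [525.8, -168.6, 178.5]
ee_rot: [0.978, 0.207, 0.0, 0.0]
contact_force: [0.4, -0.7, 4.0]
gripper_width: 21.1
grasp_force: 59.3
```

Request:
step_arm(
  motion=[
    {"slide": [0, 0, 1], "dr": [0, 0, 0], "jaw": 0},
    {"slide": [0, 0, 2], "dr": [0, 0, 0], "jaw": 0},
    {"slide": [0, 0, 3], "dr": [0, 0, 0], "jaw": 0},
    {"slide": [0, 0, 4], "dr": [0, 0, 0], "jaw": 0},
    {"slide": [0, 0, 4], "dr": [0, 0, 0], "jaw": 0},
    {"slide": [0, 0, 4], "dr": [0, 0, 0], "jaw": 0},
    {"slide": [0, 0, 4], "dr": [0, 0, 0], "jaw": 0},
    {"slide": [0, 0, 4], "dr": [0, 0, 0], "jaw": 0},
  ],
)

```text
clock: 10.7
position: [525.7, -168.6, 174.4]
ee_rot: [0.978, 0.207, 0.0, 0.0]
contact_force: [-1.0, 0.1, 3.2]
gripper_width: 21.6
grasp_force: 59.5
```

Request:
step_arm(
  motion=[
    {"slide": [0, 0, 1], "dr": [0, 0, 0], "jaw": 0},
    {"slide": [0, 0, 2], "dr": [0, 0, 0], "jaw": 0},
    {"slide": [0, 0, 2], "dr": [0, 0, 0], "jaw": 0},
    {"slide": [0, 0, 2], "dr": [0, 0, 0], "jaw": 0},
    {"slide": [0, 0, 2], "dr": [0, 0, 0], "jaw": 0},
    {"slide": [0, 0, 2], "dr": [0, 0, 0], "jaw": 0},
    {"slide": [0, 0, 2], "dr": [0, 0, 0], "jaw": 0},
    {"slide": [0, 0, 2], "dr": [0, 0, 0], "jaw": 0},
  ],
)

```text
clock: 11.7
position: [526.0, -168.7, 174.1]
ee_rot: [0.978, 0.208, 0.001, 0.001]
contact_force: [-0.9, 0.4, 11.5]
gripper_width: 21.4
grasp_force: 60.5
```

```bash
python3 -c "
from h import *
f=[]
for i in range(6):
  st=arm.read_state(); optics.get_image('wrist'); f.append(np.r_[st['position'],st['contact_force']])
print(np.mean(f,0),np.std(f,0))"
```

```text
[ 525.971 -168.666  174.151   -1.378    1.201   11.431] [0.011 0.009 0.013 0.591 0.504 0.231]
```

The button is at its stop: the force rises to 11.4 N while the height stays put, with the tip about 32 mm below the mouth. Handing in.

```bash
python3 -c "
from bench import arm
print(arm.job_done())"
```

```text
the job is handed in; nothing more can be done
None
```

The job is handed in: the stylus is off its hook and still gripped, its tip is about 32 mm down the well, and it is holding the red button at its stop with about 11 N; no verdict was returned.

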